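# Set the washed filter cassettes on their inspection stands

## Robot

A 6-joint arm with a two-finger parallel gripper is mounted at the origin on the work surface. World frame = base frame: x ahead of the robot, y to its left, z up, the work surface at z = 0. Lengths are in m, angles in rad, forces in N, time in s.
With the tool pointing down it reaches from about 0.4 to 0.825 m from the base axis. Payload 7 kg.
Tool frame: the origin (TCP) lies at the very end of the fingers, on their centre line; the grasp point (between the pads) lies 19 mm behind it; z points along the fingers, y is the line along which they close (so a half turn about z gives the same grasp; the last joint's range is limited). The gripper opens to 88 mm and grips with 3 to 60 N. Pads are 19 mm wide; open, the fingers measure 130 mm over their backs; the gripper's body (78 mm by 193 mm) begins 47 mm behind the grasp point.
Start: joints at [-0.947, 0.359, 0.012, 0, -1.224, -0.288], TCP at [0.222, -0.637, 0.227] pointing down, gripper open.
Joint ranges: [-3.07, 3.07], [-1.43, 2.12], [-1.02, 1.25], [-3.03, 1.67], [-3.05, -0], [-3.03, 3.03]. Speed limits (rad/s): [2.39, 2.39, 3.01, 3.14, 3.14, 3.14].

## Interface

Orientations are given as [roll, pitch, yaw] about the fixed x, y, z axes, in that order (R = Rz(yaw) Ry(pitch) Rx(roll)).
In Python, from station import arm, vision gives the robot as it stands. The module is installed in compiled form; this text tells all that it offers.
- The arm moves only by the tool jog_arm, never from a script. Its argument "steps" is a list that holds one entry, the list of rows, each a list of 7 numbers: the closure in counts, from 0 (fully open) to 255 (shut), then the shift along the tool's x, y, z scaled (see below), then the turn, a rotation vector about the tool's x, y, z scaled (see below). In form: [[[grip, dx, dy, dz, rx, ry, rz], ...]]. A call has 1 to 8 rows; each row is the pose to reach, as a shift and turn from the pose commanded when the call began, along the tool's axes at that moment; what a row does not reach only later rows make up. The controller multiplies each number of a shift by 250 mm and each number of a turn by 45 degrees. A row lasts 1/10 s, in which the tool goes at most 50 mm and 8.59 degrees, less where a joint would pass 70% of its speed; a pose out of reach is approached as far as the arm can. A call with a number of a shift or a turn outside -1 to 1 is refused whole. A call with a gripper value outside its range is refused whole. The fingers move at their own pace and stop on an object; "newtons" is the grip in N (left out, the last holds). Time passes only in rows, so rows that repeat a pose let the fingers close. It gives the time, the measured TCP pose, the force, the opening and the grip force at its end, in the units of the state.
- arm.get_state(): the state, without advancing time (a new reading comes with each control period).
- vision.grab_frame(name): name is "side" or "top"; returns a dict with "color" (480x640x3 uint8, red, green, blue), "vfov" (degrees; the focal length in pixels is half the picture's height over the tangent of half this angle, whatever the lens; pixels are square), "cx", "cy" (the principal point, pixels), "k1" (the pictures are not rectified: a ray, as slopes to the right and down, at radius r is drawn at 1 + k1 r^2 times it, then the intrinsics apply), "extrinsics" (4x4, takes a point from world to camera coordinates). Camera axes: x right, y down, z forward; pixel columns grow to the right and rows downward; lengths in m; the calibration is good to about 2 mm. A picture is of the moment at which its call begins. There is no depth.
- arm.job_done(): hands the job in; it is judged then, once.
The state is a dict: "t": time; "q": joint angles; "qd": joint speeds; "joint_efforts": joint torques, N m; "eef_pos": TCP position; "ee_rot": TCP orientation; "force": force on the tool from outside, world axes, zero at the start; "moment": the same for the moment, N m; "width": finger opening in m; "gripper_force": force on a finger pad.
Only numpy, scipy, OpenCV 4.12 (cv2) and the standard library are available. Lean on these libraries where they do the work, as an engineer would, in place of code of your own. Each camera call takes 0.05 s, during which the arm holds its last target. There are 200 camera calls.

## Task

The instrument's two washed air-filter cassettes are draining upright in the grey slotted rack. Stand the wide one on the wide sloped steel stand and the narrow one on the narrow stand, tab up, each with its bottom edge down on the ledge behind the lip, between the end cheeks, and leaning back against the slope. Set them down without dropping them, let go, and leave the other things on the bench where they are.

Things in the scene. Friction and masses are not known exactly. Their poses are not given: they have to be found in the camera images.
- wide_centre (a point): centre (half-way up) of the 140 mm wide, 120 mm tall, 12 mm thick panel of the wide filter cassette. x: across its thickness, y: along its width, z: up towards the tab. Bottom edge 60 mm below, tab's top 90 mm above this point. At the start it stands in a rack slot, leaning up to 5 degrees
- narrow_centre (a point): centre (half-way up) of the 80 mm wide, 120 mm tall, 12 mm thick panel of the narrow filter cassette. x: across its thickness, y: along its width, z: up towards the tab. Bottom edge 60 mm below, tab's top 90 mm above this point. At the start it stands in a rack slot, leaning up to 5 degrees
- wide_stand_bed: sloped bed of the wide steel stand, fixed. Origin: middle of the corner of back and ledge, 28 mm above the bench. z: up the back (75 mm long, leans 25 deg from vertical); y: along the ledge; x: square out of the back. Ledge 20 mm deep, square to the back; front lip 12 mm high; end cheeks 26 mm high, 152 mm apart. Seated cassette: centre at x 6, y 0, z 60 mm
- narrow_stand_bed: sloped bed of the narrow steel stand, fixed. Origin: middle of the corner of back and ledge, 28 mm above the bench. z: up the back (75 mm long, leans 25 deg from vertical); y: along the ledge; x: square out of the back. Ledge 20 mm deep, square to the back; front lip 12 mm high; end cheeks 26 mm high, 92 mm apart. Seated cassette: centre at x 6, y 0, z 60 mm
- rack: fixed grey draining rack, 150 x 170 mm, 42 mm tall; origin at the centre of its underside. Two parallel slots along its y, at x -50 and +50 mm, 15 mm wide, slot floor 8 mm and slot walls' top 42 mm above the bench; either cassette may be in either slot
- wide: the wide cassette: pleated paper in an aluminium frame, both faces alike, 0.18 to 0.37 kg, with a solid pull tab on the middle of its top edge (50 mm wide, 30 mm tall, 12 mm thick like the panel and flush with it). Origin: middle of its bottom edge; axes as its centre point
- narrow: the narrow cassette: pleated paper in an aluminium frame, both faces alike, 0.11 to 0.23 kg, with a solid pull tab on the middle of its top edge (50 mm wide, 30 mm tall, 12 mm thick like the panel and flush with it). Origin: middle of its bottom edge; axes as its centre point
- beaker: glass beaker, 70 mm across, 90 mm tall; bystander, origin at its underside
- screwdriver: screwdriver lying on the bench; bystander, origin at its underside
Things that resemble listed ones, but are neither listed nor needed, are in the scene too. Of the things like the narrow, leave any that is pink or yellow; of the rest the larger one is meant.

How it is judged:
By the outcome, as a careful person would: the job done as asked, in the order asked, and still so for the second after the job is handed in, with the robot touching nothing.
It also fails if it takes over 59 s, if anything falls off the work surface, if the arm or the gripper's body presses on something with over 40 N, if the wrist force passes 120 N, or if a joint passes its speed limit or range.

## Working session

There is one attempt and no reset: what is moved stays moved. The work goes in short steps, Python scripts to look and compute and a tool call to move; the robot and the scene stay as the last step left them, time stands still between calls to the robot, and variables do not carry over. Pictures are saved under pics/ and viewed, at most 10 in all, crops included, and the job is handed in when it is done.

Besides the shell and the picture viewer there is one more tool, called after "Emit:" by a JSON object that holds its "method" and its "body", one argument or row to a line. jog_arm: Moves the arm, as the interface text tells. Its arguments: {"type":"object","properties":{"steps":{"type":"array","items":{"type":"array","items":{"type":"array","items":{"type":"number"}}}},"newtons":{"type":"number"}},"required":["steps"]}

```bash
mkdir -p pics; python3 - <<'E'
from station import arm, vision
import cv2,pickle
print(arm.get_state())
for n in("side","top"):
    f=vision.grab_frame(n);pickle.dump(f,open(n+".pkl","wb"))
    cv2.imwrite(f"pics/{n}0.png",f["color"][:,:,::-1])
    print(n,f["vfov"],f["cx"],f["cy"],f["k1"],f["extrinsics"].round(4).tolist())
E
```

```text
{'t': 0.0, 'q': array([-9.46902421e-01,  3.59368890e-01,  1.10778254e-02, -3.35565240e-04,
       -1.22409425e+00, -2.88123696e-01]), 'qd': array([-1.96506460e-04, -6.35708039e-04,  2.61388120e-04, -7.67379960e-05,
        1.26950796e-03, -1.94271379e-03]), 'joint_efforts': array([-2.54631332e-04, -5.82707655e+01,  2.93075985e+01,  6.99760839e+00,
        7.22437195e-03, -1.06453458e-04]), 'eef_pos': array([ 0.22224055, -0.63685954,  0.2256452 ]), 'ee_rot': array([ 3.13997952e+00, -1.49107354e-04, -2.80593660e+00]), 'force': array([-0.20742229, -0.41724205, -0.22517558]), 'moment': array([ 0.0036845 ,  0.02954737, -0.03464883]), 'gripper_force': 0.0, 'width': 0.08783414112146799}
side 57.65020516062705 320.4464919260385 245.20439977156056 -0.0030868556890735967 [[-0.822, -0.5693, -0.0169, 0.4647], [-0.3627, 0.5462, -0.7551, 0.2004], [0.4391, -0.6145, -0.6554, 0.776], [0.0, 0.0, 0.0, 1.0]]
top 57.92175431552156 316.5219741255715 238.0253875773863 -0.09554976135344702 [[-0.0264, -0.9994, -0.0215, 0.0823], [-0.9938, 0.0285, -0.1075, 0.5099], [0.1081, 0.0186, -0.994, 0.8251], [0.0, 0.0, 0.0, 1.0]]
```

View pics/side0.png

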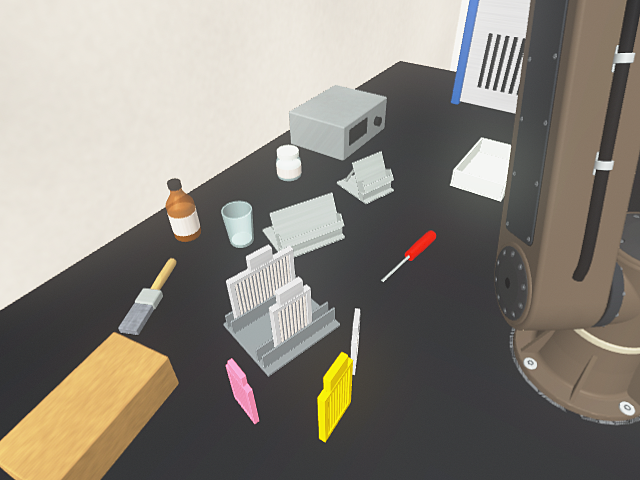

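View pics/top0.png

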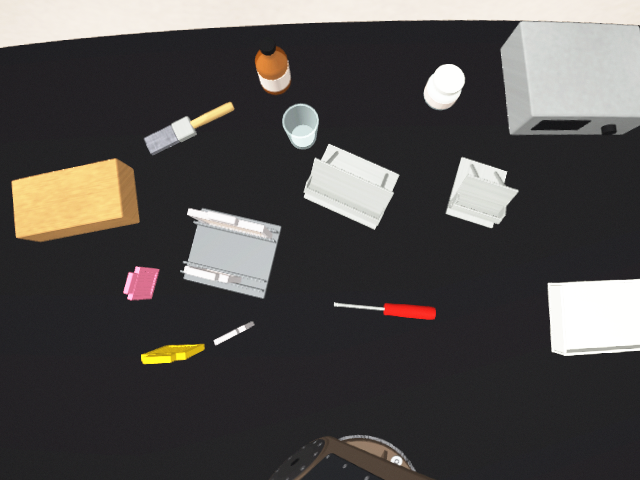

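The rack is at about (232,253) in the top view, with the wide cassette in its far slot and the narrow one in its near slot. The wide stand is at (350,187), the narrow stand at (481,192), the beaker at (301,126) and the screwdriver at (385,310). Next I'll enlarge these areas.

```bash
python3 - <<'E'
import pickle,cv2,numpy as np
t=pickle.load(open("top.pkl","rb"))["color"][:,:,::-1];s=pickle.load(open("side.pkl","rb"))["color"][:,:,::-1]
def crop(im,x0,y0,w,h,k,n):
    cv2.imwrite("pics/"+n,cv2.resize(im[y0:y0+h,x0:x0+w],None,fx=k,fy=k,interpolation=cv2.INTER_CUBIC))
crop(t,290,135,240,110,3.333,"t_st.png")
crop(t,170,195,130,110,5,"t_rack.png")
crop(s,215,230,135,150,4,"s_rack.png")
crop(s,255,140,150,120,5,"s_st.png")
E
```

```text
(no output)
```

View pics/t_st.png

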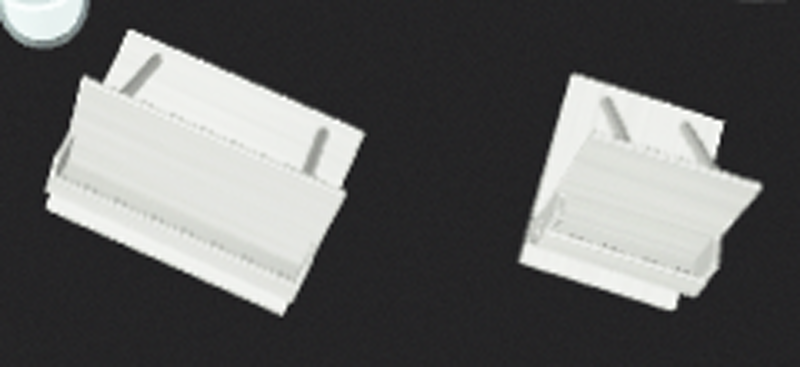

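View pics/t_rack.png

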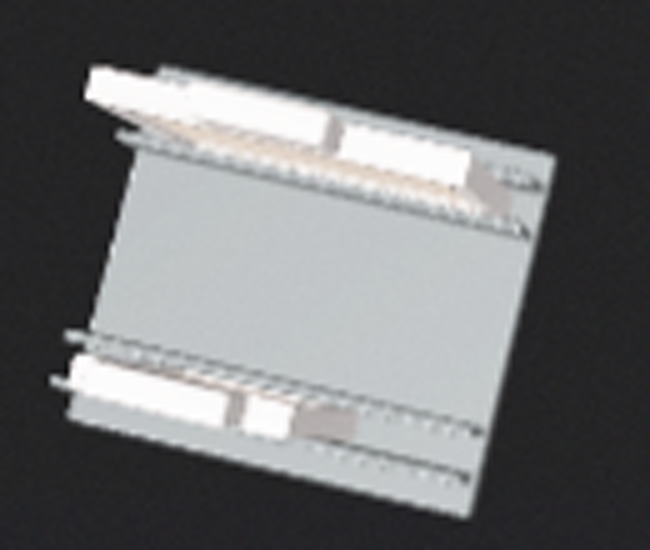

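View pics/s_rack.png

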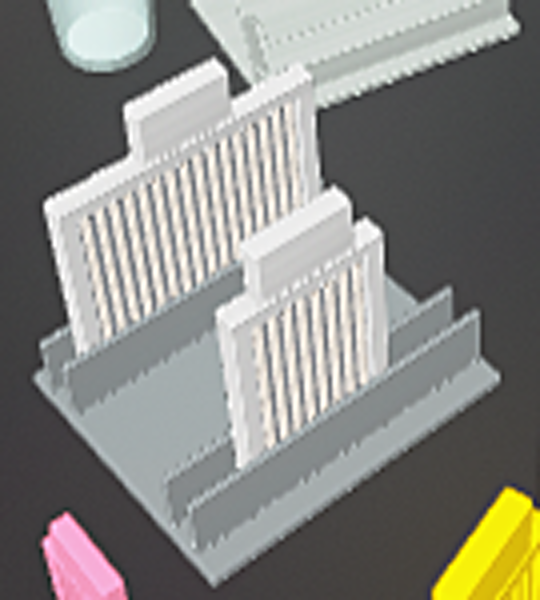

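View pics/s_st.png

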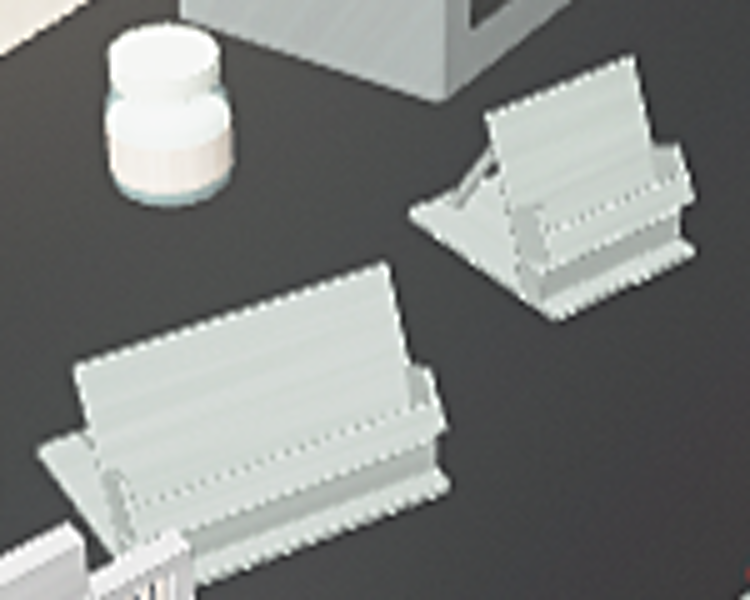

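The side views show that both stands face the robot, and that the wide cassette's tab and edges are clear of obstacles. I read corner pixels off the crops and will fit the poses jointly from both views.

```bash
cat > h.py <<'E'
import pickle,numpy as np
from scipy.spatial.transform import Rotation as R
from scipy.optimize import least_squares
C={}
for n in("side","top"):
    f=pickle.load(open(n+".pkl","rb"));f.pop("color");C[n]=f
def proj(n,P):
    f=C[n];E=f["extrinsics"];p=P@E[:3,:3].T+E[:3,3];s=p[:,:2]/p[:,2:]
    s=s*(1+f["k1"]*(s**2).sum(1,keepdims=True));F=240/np.tan(np.radians(f["vfov"]/2))
    return s*F+[f["cx"],f["cy"]]
def full(pts,k,o): return (np.array(pts,float)+.5)/k-.5+o
def solve(model,obs,x0,prior=lambda p:[]):
    # obs: list (cam, indices, pixels)
    def r(p):
        P=model(p);return np.concatenate([(proj(c,P[i])-px).ravel() for c,i,px in obs]+[np.atleast_1d(prior(p))])
    s=least_squares(r,x0,loss="soft_l1",x_scale="jac");return s.x,np.abs(r(s.x)).round(1)
T=lambda p:np.array(p,float)
def tool(p_grasp,zdir,ydir):
    """TCP pose with grasp point p, tool z zdir, closing axis ydir"""
    z=zdir/np.linalg.norm(zdir);y=ydir-z*(ydir@z);y/=np.linalg.norm(y)
    return p_grasp+.019*z,np.c_[np.cross(y,z),y,z]
def delta(p,Rm):
    from station import arm
    s=arm.get_state();R0=R.from_euler("xyz",s["ee_rot"]).as_matrix()
    d=R0.T@(p-s["eef_pos"])/.25;w=R.from_matrix(R0.T@Rm).as_rotvec()/(np.pi/4)
    return d.round(4).tolist(),w.round(4).tolist()
E
cat > fit.py <<'E'
from h import *
rz=lambda a:R.from_euler("z",a).as_matrix()
to=[290,135];so=[255,140]
def stand(p):  # x,y,yaw(of local +y axis frame; front = -x'),hw,bhw,xf,xr
    x,y,a,hw,bh,xf,xr=p;s,c=np.sin(np.radians(25)),np.cos(np.radians(25))
    L=np.array([[.075*s,hw,.028+.075*c],[.075*s,-hw,.028+.075*c],[xr,bh,.004],[xr,-bh,.004],[xf,bh,.004],[xf,-bh,.004]])
    return L@rz(a).T+[x,y,0]
out={}
for n,tp,ti,sp,si,x0 in(
 ("wide",[(83,77),(346,192),(130,30),(365,132),(47,207),(285,315)],[0,1,2,3,4,5],[(76,367),(387,264),(40,453),(448,487)],[0,1,2,5],[.5,0,-.4,.08,.08,-.03,.07]),
 ("narrow",[(597,133),(762,185),(573,74),(722,122),(520,263),(674,310)],[0,1,2,3,4,5],[(487,118),(633,57),(412,213),(556,320),(692,252)],[0,1,2,4,5],[.5,-.2,-.3,.05,.05,-.03,.07])):
    x,r=solve(stand,[("top",ti,full(tp,10/3,to)),("side",si,full(sp,5,so))],x0);print(n,x.round(4),r)
    out[n+"_stand"]=x[:3]
def rack(p):
    L=np.array([[.075,-.085,.004],[-.075,-.085,.004],[-.075,.085,.004],[.075,.085,.004]])
    return L@rz(p[2]).T+[p[0],p[1],0]
x,r=solve(rack,[("top",[0,1,2],full([(555,155),(470,517),(68,418)],5,[170,195])),("side",[3,2,1],full([(37,377),(215,583),(500,378)],4,[215,230]))],[.4,.25,-.2]);print("rack",x.round(4),r)
out["rack"]=x;ry=x[2]
def cas(w):
    L=np.array([[i*.006,j*w,.06] for j in(1,-1) for i in(1,-1)]+[[i*.006,j*.025,.09] for j in(1,-1) for i in(1,-1)])
    return lambda p:L@R.from_euler("zyx",p[3:]).as_matrix().T+p[:3]
for n,w,tp,sp,slot in(
 ("wide",.07,[(92,67),(86,98),(472,150),(470,186),(332,117),(328,142)],[(45,203),(72,213),(297,65),(315,78),(126,107),(143,117),(218,60),(228,72)],.05),
 ("narrow",.04,[(75,355),(72,388),(297,403),(292,440),(232,393),(226,427)],[(217,312),(235,325),(367,222),(383,235),(245,248),(256,262),(337,190),(352,208)],-.05)):
    c=x[:2]+rz(ry)[:2,:2]@[slot,0]
    x2,r=solve(cas(w),[("top",[0,1,2,3,6,7],full(tp,5,[170,195])),("side",list(range(8)),full(sp,4,[215,230]))],[*c,.068,ry,0,0],
      lambda p:[(p[2]-.008-.06*np.cos(p[4])-.006*abs(np.sin(p[4])))*1000,(p[3]-ry)*60,p[5]*200])
    print(n,x2.round(4),"slotcentre",c.round(4),"local",(rz(ry).T[:2,:2]@(x2[:2]-x[:2])).round(4),r);out[n]=x2
pickle.dump(out,open("poses.pkl","wb"))
E
python3 fit.py
```

```text
wide [ 0.5903  0.0091 -0.4549  0.0794  0.0795 -0.0283  0.0957] [0.1 0.4 0.  0.5 0.1 0.1 0.3 0.2 0.2 0.3 0.4 0.3 0.3 0.9 0.2 1.  0.4 1.2
 0.4 1.1]
narrow [ 0.5687 -0.2527 -0.333   0.049   0.0492 -0.0291  0.0956] [0.7 0.  0.3 0.3 0.1 0.3 0.1 0.1 0.2 0.  0.3 0.3 0.2 1.4 0.5 0.7 0.5 0.5
 0.  1.3 0.5 0.6]
rack [ 0.4902  0.2415 -0.253 ] [0.4 0.3 0.  0.2 0.  0.6 1.3 0.1 0.5 0.2 0.4 0.4]
wide [ 0.5415  0.2263  0.067  -0.2471 -0.059   0.001 ] slotcentre [0.5386 0.2289] local [ 0.0535 -0.0018] [0.3 0.2 0.  0.6 0.6 0.5 0.6 0.  0.3 0.  0.5 1.9 0.4 0.7 3.3 0.8 0.1 0.8
 0.4 0.7 0.4 0.5 0.7 0.8 0.1 1.  1.4 0.5 1.3 0.4 0.2]
narrow [ 4.449e-01  2.613e-01  6.500e-02 -2.474e-01 -2.060e-02  4.000e-04] slotcentre [0.4418 0.254 ] local [-0.0488  0.0079] [0.6 0.  0.4 0.  0.2 0.5 0.8 0.1 0.3 0.5 0.2 0.7 0.4 0.2 0.6 1.3 0.2 0.8
 0.2 0.2 1.3 0.7 0.4 0.  0.1 0.9 0.8 1.5 3.1 0.3 0.1]
```

Residuals are about 1 px, so I can plan the first approach.

```bash
cat > plan.py <<'E'
import sys
from h import *
P=pickle.load(open("poses.pkl","rb"))
def pick(n,h=0.,z=.076):
    c=P[n];A=R.from_euler("zyx",c[3:]).as_matrix()
    p,M=tool(c[:3]+A@[0,0,z],-A[:,2],-A[:,0]);return p+[0,0,h],M
def place(n,up=0.,out=0.,z=.076,dy=0.,extra=0.):
    # up along slope, out from back; extra: deg of lean less than 25
    x,y,a=P[n+"_stand"];s,c=np.sin(np.radians(25)),np.cos(np.radians(25));Z=R.from_euler("z",a).as_matrix()
    bz=Z@[s,0,c];bx=Z@[-c,0,s];by=Z@[0,1,0]
    g=np.array([x,y,.028])+bx*(.006+out)+bz*(.06+z+up)+by*dy
    e=np.radians(extra);tz=bz*np.cos(e)+bx*np.sin(e);tx=np.cross(np.cross(tz,bx),tz)
    return tool(g,-tz,tx)
def show(p,M):
    d,w=map(np.array,delta(p,M));print("target",p.round(4),"d",d.round(3).tolist(),"w",w.round(3).tolist())
    f=1/max(1,abs(d).max(),abs(w).max())
    if f<1:print("frac",round(f,3),(d*f).round(3).tolist(),(w*f).round(3).tolist())
if __name__=="__main__":exec("show(*%s)"%sys.argv[1])
E
python3 plan.py 'pick("wide",.075)'; python3 plan.py 'place("wide",.05)'; python3 plan.py 'place("narrow",.05)'
```

```text
target [0.5382 0.2262 0.1989] d [-2.33, 2.843, 0.111] w [0.059, -0.053, -1.258]
frac 0.352 [-0.82, 1.0, 0.039] [0.021, -0.019, -0.442]
target [ 0.6488 -0.0195  0.1819] d [-2.424, 1.77, 0.178] w [-0.525, 0.217, -0.977]
frac 0.412 [-1.0, 0.73, 0.073] [-0.217, 0.09, -0.403]
target [ 0.6303 -0.274   0.1819] d [-2.019, 0.832, 0.176] w [-0.515, 0.251, -1.13]
frac 0.495 [-1.0, 0.412, 0.087] [-0.255, 0.124, -0.559]
```

Emit:
{"method": "jog_arm", "body": {
  "steps": [
    [[80,-0.8,0.97,0,0,0,-0.44],[80,-0.8,0.97,0,0,0,-0.44],[80,-0.8,0.97,0,0,0,-0.44],[80,-0.8,0.97,0,0,0,-0.44],[80,-0.8,0.97,0,0,0,-0.44],[80,-0.8,0.97,0,0,0,-0.44],[80,-0.8,0.97,0,0,0,-0.44]]
  ],
  "newtons": 40
}}

```text
t: 0.8
eef_pos: [0.3319, -0.3391, 0.2267]
ee_rot: [-3.141, 0.001, -2.458]
force: [-0.4, -0.1, 0.2]
width: 0.06
gripper_force: 0.0
```

```bash
python3 plan.py 'pick("wide",.075)'
```

```text
target [0.5382 0.2262 0.1989] d [-2.068, 1.231, 0.113] w [0.063, -0.041, -0.814]
frac 0.484 [-1.0, 0.595, 0.055] [0.031, -0.02, -0.394]
```

Emit:
{"method": "jog_arm", "body": {
  "steps": [
    [[80,-1,0.6,0,0,0,-0.4],[80,-1,0.6,0,0,0,-0.4],[80,-1,0.6,0,0,0,-0.4],[80,-1,0.6,0,0,0,-0.4],[80,-1,0.6,0,0,0,-0.4],[80,-1,0.6,0,0,0,-0.4]]
  ]
}}

```text
t: 1.4
eef_pos: [0.4312, -0.0661, 0.2268]
ee_rot: [-3.141, 0.001, -2.145]
force: [0.9, -0.0, -0.6]
width: 0.0605
gripper_force: 0.0
```

```bash
python3 plan.py 'pick("wide",.075)'
```

```text
target [0.5382 0.2262 0.1989] d [-1.214, 0.276, 0.112] w [0.068, -0.03, -0.417]
frac 0.824 [-1.0, 0.228, 0.092] [0.056, -0.025, -0.343]
```

Emit:
{"method": "jog_arm", "body": {
  "steps": [
    [[80,-1,0.23,0,0.06,-0.03,-0.42],[80,-1,0.23,0,0.06,-0.03,-0.42],[80,-1,0.23,0,0.06,-0.03,-0.42],[80,-1,0.23,0,0.06,-0.03,-0.42],[80,-1,0.23,0,0.06,-0.03,-0.42],[80,-1,0.23,0,0.06,-0.03,-0.42],[80,-1,0.23,0,0.06,-0.03,-0.42]]
  ]
}}

```text
t: 2.1
eef_pos: [0.5186, 0.1738, 0.2255]
ee_rot: [-3.093, 0.014, -1.814]
force: [-0.1, -0.8, -0.3]
width: 0.0603
gripper_force: 0.0
```

```bash
python3 plan.py 'pick("wide",.075)'
```

```text
target [0.5382 0.2262 0.1989] d [-0.221, -0.02, 0.111] w [0.01, -0.002, 0.005]
```

Emit:
{"method": "jog_arm", "body": {
  "steps": [
    [[80,-0.221,-0.02,0.0,0.01,0,0],[80,-0.221,-0.02,0.11,0.01,0,0],[80,-0.221,-0.02,0.11,0.01,0,0],[80,-0.221,-0.02,0.11,0.01,0,0],[80,-0.221,-0.02,0.11,0.01,0,0]]
  ]
}}

```text
t: 2.6
eef_pos: [0.5386, 0.224, 0.2015]
ee_rot: [-3.083, 0.016, -1.817]
force: [0.3, 0.7, 0.1]
width: 0.0599
gripper_force: 0.0
```

```bash
python3 plan.py 'pick("wide",0)'; python3 - <<'E'
from station import vision
import cv2
f=vision.grab_frame("side")["color"][180:330,200:360,::-1]
cv2.imwrite("pics/s1.png",cv2.resize(f,None,fx=4,fy=4,interpolation=cv2.INTER_CUBIC))
E
```

```text
target [0.5382 0.2262 0.1239] d [-0.003, 0.022, 0.31] w [-0.002, 0.001, 0.001]
```

View pics/s1.png

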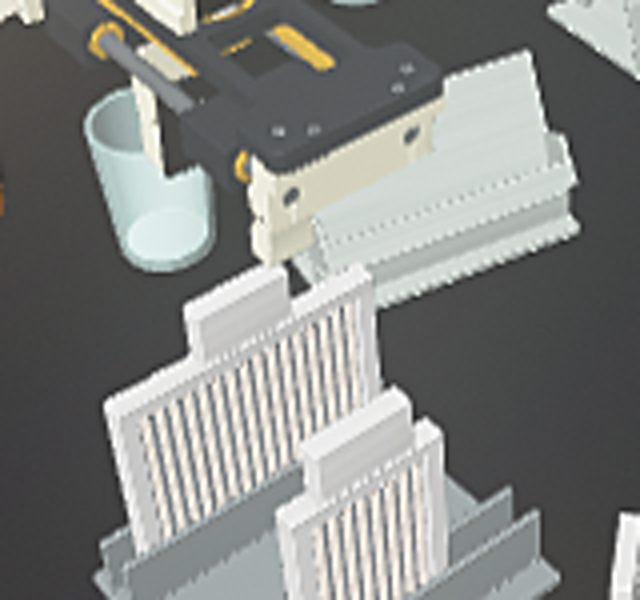

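The picture shows the open fingers, at about (180,170) and (270,255), straddling the tab from above. Descend and close.

Emit:
{"method": "jog_arm", "body": {
  "steps": [
    [[80,0,0.02,0.12,0,0,0],[80,0,0.02,0.24,0,0,0],[80,0,0.02,0.31,0,0,0],[80,0,0.02,0.31,0,0,0],[255,0,0.02,0.31,0,0,0],[255,0,0.02,0.31,0,0,0],[255,0,0.02,0.31,0,0,0],[255,0,0.02,0.31,0,0,0]]
  ],
  "newtons": 15
}}

```text
t: 3.45
eef_pos: [0.5386, 0.2266, 0.1236]
ee_rot: [-3.083, 0.017, -1.816]
force: [-0.4, 0.6, 0.2]
width: 0.034
gripper_force: 0.0
```

Emit:
{"method": "jog_arm", "body": {
  "steps": [
    [[255,0,0,0,0,0,0],[255,0,0,0,0,0,0],[255,0,0,0,0,0,0],[255,0,0,0,0,0,0]]
  ],
  "newtons": 45
}}

```text
t: 3.85
eef_pos: [0.5373, 0.2265, 0.1227]
ee_rot: [-3.085, 0.015, -1.816]
force: [-4.9, 1.9, 6.8]
width: 0.0119
gripper_force: 44.7
```

```bash
python3 -c "
from station import arm
s=arm.get_state();print(s)"; python3 plan.py 'pick("wide",0)'; python3 plan.py 'place("wide",.06,.02)'
```

```text
{'t': 3.85, 'q': array([ 0.76090857,  0.26690974, -0.40023893,  0.05213402, -0.86112297,
       -1.03992704]), 'qd': array([ 0.00321352, -0.00095106, -0.00117764, -0.00124614, -0.00046749,
       -0.00101025]), 'joint_efforts': array([ -2.80981466, -43.48573923,  24.63585556,   7.65355468,
         1.4610967 ,   0.134174  ]), 'eef_pos': array([0.53734807, 0.2265381 , 0.12270451]), 'ee_rot': array([-3.08508195,  0.0153358 , -1.81624808]), 'force': array([-4.89718531,  1.86163675,  6.7992372 ]), 'moment': array([ 1.19397376,  3.30442255, -0.0363333 ]), 'gripper_force': 44.68394860625267, 'width': 0.01190844095734011}
target [0.5382 0.2262 0.1239] d [0.0, -0.004, -0.004] w [0.001, 0.0, 0.002]
target [ 0.6363 -0.0134  0.1994] d [0.83, -0.634, -0.284] w [-0.623, -0.032, 0.268]
```

Emit:
{"method": "jog_arm", "body": {
  "steps": [
    [[255,0,-0.006,-0.1,0,0,0],[255,-0.003,-0.011,-0.2,0,0,0],[255,-0.005,-0.018,-0.32,0,0,0],[255,-0.007,-0.027,-0.48,0,0,0],[255,-0.007,-0.027,-0.48,0,0,0],[255,-0.007,-0.027,-0.48,0,0,0]]
  ]
}}

```text
t: 4.45
eef_pos: [0.538, 0.2265, 0.2433]
ee_rot: [-3.083, 0.017, -1.816]
force: [-0.0, 0.0, -2.7]
width: 0.0117
gripper_force: 44.9
```

```bash
python3 -c "
from station import arm
s=arm.get_state();print(s['force'],s['moment'])"; python3 plan.py 'place("wide",.06,.02)'; python3 plan.py 'place("wide",.1,.06,.076,0,5)'
```

```text
[-0.03785965  0.02868685 -2.71745639] [ 0.0353134   0.35577324 -0.0303617 ]
target [ 0.6363 -0.0134  0.1994] d [0.838, -0.604, 0.197] w [-0.625, -0.029, 0.269]
target [ 0.6203 -0.0055  0.2519] d [0.82, -0.546, -0.017] w [-0.515, -0.018, 0.269]
```

Emit:
{"method": "jog_arm", "body": {
  "steps": [
    [[255,0.2,-0.13,0,-0.12,0,0.07],[255,0.4,-0.27,0,-0.25,0,0.13],[255,0.6,-0.4,0,-0.38,0,0.2],[255,0.82,-0.54,0,-0.51,-0.02,0.27],[255,0.82,-0.54,0,-0.51,-0.02,0.27],[255,0.82,-0.54,0,-0.51,-0.02,0.27],[255,0.82,-0.54,0,-0.51,-0.02,0.27]]
  ]
}}

```text
t: 5.15
eef_pos: [0.6188, -0.0069, 0.2446]
ee_rot: [2.792, -0.001, -2.03]
force: [-0.3, 0.4, -2.1]
width: 0.0116
gripper_force: 45.0
```

```bash
python3 plan.py 'place("wide",.04,.008)'; python3 plan.py 'place("wide",.1,.06,.076,0,5)'
```

```text
target [ 0.6385 -0.0144  0.1762] d [-0.008, -0.173, 0.228] w [-0.111, 0.0, -0.006]
target [ 0.6203 -0.0055  0.2519] d [-0.008, 0.007, -0.029] w [0.0, -0.0, -0.006]
```

```bash
python3 plan.py 'place("wide",.03,.005)'
```

```text
target [ 0.6371 -0.0138  0.1659] d [-0.008, -0.181, 0.269] w [-0.111, 0.0, -0.006]
```

Emit:
{"method": "jog_arm", "body": {
  "steps": [
    [[255,-0.008,-0.09,0.1,-0.06,0,0],[255,-0.008,-0.15,0.2,-0.11,0,-0.006],[255,-0.008,-0.181,0.269,-0.111,0,-0.006],[255,-0.008,-0.181,0.269,-0.111,0,-0.006],[255,-0.008,-0.181,0.269,-0.111,0,-0.006]]
  ]
}}

```text
t: 5.65
eef_pos: [0.6374, -0.0111, 0.169]
ee_rot: [2.708, 0.002, -2.02]
force: [-0.3, -0.0, -1.6]
width: 0.0116
gripper_force: 45.0
```

```bash
python3 plan.py 'place("wide",.03,.005)'; cat > ov.py <<'E'
import sys,cv2
from plan import *
from station import arm,vision
n,fn=sys.argv[1:3];w={"wide":.07,"narrow":.04}[n]
s=arm.get_state();M=R.from_euler("xyz",s["ee_rot"]).as_matrix()
A=np.c_[-M[:,1],M[:,0]*0,-M[:,2]];A[:,1]=np.cross(A[:,2],A[:,0])
c=s["eef_pos"]-.019*M[:,2]-A[:,2]*.076
L=np.array([[i*.006,j*w,k] for k in(-.06,.06) for j in(1,-1) for i in(1,-1)]+[[i*.006,j*.025,.09] for j in(1,-1) for i in(1,-1)])@A.T+c
ims=[]
for cam in("side","top"):
    im=vision.grab_frame(cam)["color"][:,:,::-1];q=proj(cam,L);k=4;m=q.mean(0).astype(int)-[47,75]
    im=cv2.resize(im[m[1]:m[1]+150,m[0]:m[0]+95],None,fx=k,fy=k,interpolation=cv2.INTER_CUBIC)
    for p in q:cv2.circle(im,tuple(((p-m+.5)*k-.5).astype(int)),3,(0,0,255),1)
    ims.append(im);print(cam,m)
cv2.imwrite("pics/"+fn,np.hstack(ims))
E
python3 ov.py wide w1.png
```

```text
target [ 0.6371 -0.0138  0.1659] d [0.01, -0.009, 0.01] w [-0.004, -0.001, 0.007]
side [250 106]
top [309  87]
```

View pics/w1.png

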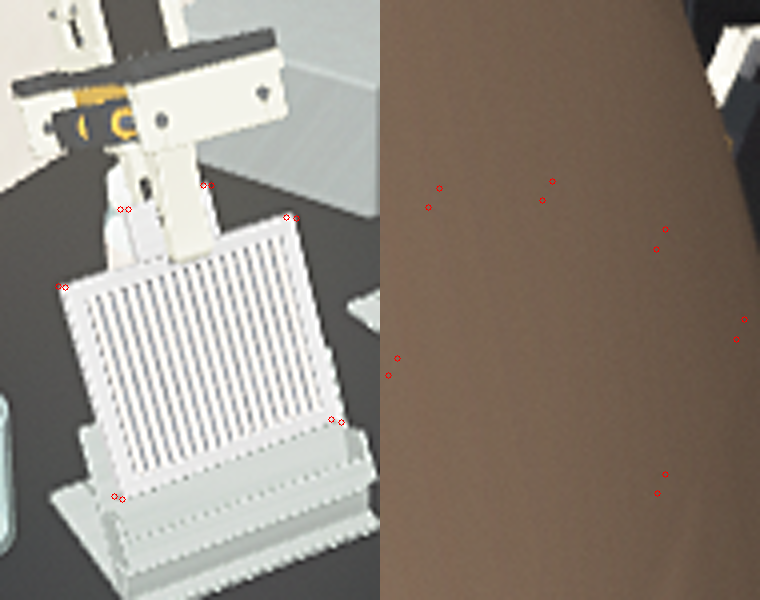

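The predicted corners match the picture to about 1 px. The cassette hangs over the ledge at (120–345, 425–495), between the cheeks. Lower it.

```bash
python3 plan.py 'place("wide",.006,.004)'
```

```text
target [ 0.6288 -0.0097  0.1437] d [0.011, -0.012, 0.114] w [-0.008, 0.001, 0.008]
```

Emit:
{"method": "jog_arm", "body": {
  "steps": [
    [[255,0.01,-0.01,0.04,-0.008,0,0.008],[255,0.01,-0.01,0.08,-0.008,0,0.008],[255,0.01,-0.01,0.114,-0.008,0,0.008],[255,0.01,-0.01,0.114,-0.008,0,0.008],[255,0.01,-0.01,0.114,-0.008,0,0.008]]
  ]
}}

```text
t: 6.25
eef_pos: [0.6277, -0.0102, 0.1418]
ee_rot: [2.702, -0.001, -2.028]
force: [-0.8, 0.1, -1.7]
width: 0.0118
gripper_force: 45.0
```

```bash
python3 plan.py 'place("wide",0.0,.003)'
```

```text
target [ 0.6274 -0.009   0.1378] d [-0.004, -0.004, 0.016] w [0.004, 0.0, -0.003]
```

Now lower gently in about 1 mm steps until contact.

Emit:
{"method": "jog_arm", "body": {
  "steps": [
    [[255,-0.004,-0.002,0.006,0.004,0,-0.003],[255,-0.004,-0.002,0.01,0.004,0,-0.003],[255,-0.004,-0.002,0.012,0.004,0,-0.003],[255,-0.004,-0.002,0.012,0.004,0,-0.003]]
  ]
}}

```text
t: 6.65
eef_pos: [0.6277, -0.0089, 0.139]
ee_rot: [2.706, 0.001, -2.026]
force: [-0.5, -0.5, -2.2]
width: 0.0122
gripper_force: 45.0
```

Emit:
{"method": "jog_arm", "body": {
  "steps": [
    [[255,0,0,0.004,0,0,0],[255,0,0,0.006,0,0,0],[255,0,0,0.006,0,0,0]]
  ]
}}

```text
t: 6.95
eef_pos: [0.627, -0.0086, 0.1375]
ee_rot: [2.705, 0.001, -2.026]
force: [0.3, 0.1, -1.7]
width: 0.0121
gripper_force: 45.0
```

```bash
python3 plan.py 'place("wide",0.0,.0)'
```

```text
target [ 0.6298 -0.0102  0.1366] d [0.001, -0.013, -0.002] w [-0.0, 0.001, 0.0]
```

Emit:
{"method": "jog_arm", "body": {
  "steps": [
    [[255,0,-0.004,0.004,0,0,0],[255,0,-0.006,0.006,0,0,0],[255,0,-0.006,0.006,0,0,0]]
  ]
}}

```text
t: 7.25
eef_pos: [0.6277, -0.009, 0.1357]
ee_rot: [2.705, 0.001, -2.026]
force: [0.1, 0.4, -1.3]
width: 0.0119
gripper_force: 45.0
```

Emit:
{"method": "jog_arm", "body": {
  "steps": [
    [[255,0,0,0.004,0,0,0],[255,0,0,0.006,0,0,0],[255,0,0,0.006,0,0,0]]
  ]
}}

```text
t: 7.55
eef_pos: [0.6276, -0.0092, 0.1355]
ee_rot: [2.707, 0.001, -2.025]
force: [0.4, -1.9, 4.8]
width: 0.0114
gripper_force: 45.0
```

```bash
python3 plan.py 'place("wide",0.0,.0)';python3 -c "
from station import arm
s=arm.get_state();print(s['force'],s['moment'])"
```

```text
target [ 0.6298 -0.0102  0.1366] d [-0.0, -0.007, -0.008] w [-0.002, 0.001, 0.001]
[ 0.35483526 -1.85496052  4.84359777] [-0.5028122  -0.62677839  0.17926413]
```

Touched the ledge. Now move back onto the slope.

Emit:
{"method": "jog_arm", "body": {
  "steps": [
    [[255,0,-0.005,-0.002,0,0,0],[255,0,-0.009,-0.002,0,0,0],[255,0,-0.009,-0.002,0,0,0]]
  ]
}}

```text
t: 7.85
eef_pos: [0.6281, -0.0094, 0.1352]
ee_rot: [2.703, 0.0, -2.025]
force: [-4.0, 1.1, 9.7]
width: 0.0115
gripper_force: 45.0
```

```bash
python3 plan.py 'place("wide",0.0,.0)';python3 -c "
from station import arm
from h import R
s=arm.get_state();M=R.from_euler('xyz',s['ee_rot']).as_matrix();print(M.T@s['force'],M.T@s['moment'])"
```

```text
target [ 0.6298 -0.0102  0.1366] d [-0.0, -0.005, -0.008] w [0.002, 0.0, 0.001]
[ 0.76009571  7.83184984 -7.04377627] [-2.07412375 -0.08056781  0.11645837]
```

Emit:
{"method": "jog_arm", "body": {
  "steps": [
    [[200,0,0.002,0,0,0,0],[180,0,0.002,0,0,0,0],[120,0,0.002,0,0,0,0],[120,0,0.002,0,0,0,0],[120,0,0,-0.1,0,0,0],[120,0,0,-0.25,0,0,0],[120,0,0,-0.4,0,0,0],[120,0,0,-0.4,0,0,0]]
  ]
}}

```text
t: 8.65
eef_pos: [0.6702, -0.0298, 0.229]
ee_rot: [2.713, 0.003, -2.026]
force: [1.3, -0.0, -0.7]
width: 0.0461
gripper_force: 0.0
```

```bash
python3 plan.py 'pick("narrow",.1)'
```

```text
target [0.4438 0.2613 0.222 ] d [-0.647, 1.193, 0.578] w [0.567, 0.051, -0.262]
frac 0.838 [-0.542, 1.0, 0.484] [0.475, 0.043, -0.22]
```

Emit:
{"method": "jog_arm", "body": {
  "steps": [
    [[120,0,0,-0.1,0,0,0],[120,-0.54,1,0.45,0.47,0.04,-0.22],[120,-0.54,1,0.45,0.47,0.04,-0.22],[120,-0.54,1,0.45,0.47,0.04,-0.22],[120,-0.54,1,0.45,0.47,0.04,-0.22],[120,-0.54,1,0.45,0.47,0.04,-0.22],[120,-0.54,1,0.45,0.47,0.04,-0.22],[120,-0.54,1,0.45,0.47,0.04,-0.22]]
  ]
}}

```text
t: 9.45
eef_pos: [0.4775, 0.2157, 0.2282]
ee_rot: [3.077, 0.014, -1.849]
force: [1.1, 0.3, 0.3]
width: 0.0462
gripper_force: 0.0
```

```bash
python3 plan.py 'pick("narrow",.075)'
```

```text
target [0.4438 0.2613 0.197 ] d [-0.136, 0.171, 0.138] w [0.108, 0.012, -0.039]
```

Emit:
{"method": "jog_arm", "body": {
  "steps": [
    [[120,-0.136,0.171,0,0.108,0.012,-0.04],[120,-0.136,0.171,0.138,0.108,0.012,-0.04],[120,-0.136,0.171,0.138,0.108,0.012,-0.04],[120,-0.136,0.171,0.138,0.108,0.012,-0.04]]
  ]
}}

```text
t: 9.85
eef_pos: [0.4463, 0.2589, 0.197]
ee_rot: [-3.122, 0.003, -1.818]
force: [0.7, 0.3, -0.1]
width: 0.0465
gripper_force: 0.0
```

```bash
python3 plan.py 'pick("narrow")'; python3 - <<'E'
from station import vision
import cv2
f=vision.grab_frame("side")["color"][170:345,200:365,::-1]
cv2.imwrite("pics/s2.png",cv2.resize(f,None,fx=3.4,fy=3.4,interpolation=cv2.INTER_CUBIC))
E
```

```text
target [0.4438 0.2613 0.122 ] d [-0.006, 0.018, 0.299] w [-0.0, -0.003, -0.0]
```

View pics/s2.png

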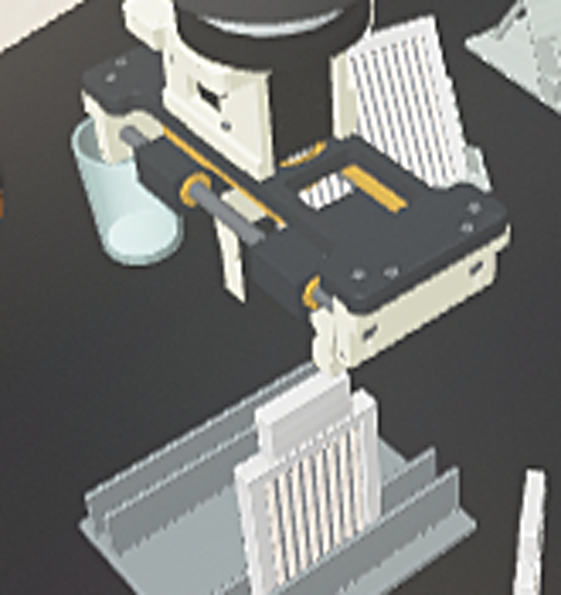

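The wide cassette is still leaning on its stand (430,100). The fingers, at (232,250) and (325,340), straddle the narrow tab at (303,405). Descend and grip.

Emit:
{"method": "jog_arm", "body": {
  "steps": [
    [[120,-0.006,0.018,0.12,0,0,0],[120,-0.006,0.018,0.24,0,0,0],[120,-0.006,0.018,0.3,0,0,0],[120,-0.006,0.018,0.3,0,0,0],[255,-0.006,0.018,0.3,0,0,0],[255,-0.006,0.018,0.3,0,0,0],[255,-0.006,0.018,0.3,0,0,0],[255,-0.006,0.018,0.3,0,0,0]]
  ],
  "newtons": 15
}}

```text
t: 10.7
eef_pos: [0.4445, 0.2617, 0.1228]
ee_rot: [-3.121, 0.006, -1.82]
force: [0.0, 0.7, 0.6]
width: 0.02
gripper_force: 0.0
```

Emit:
{"method": "jog_arm", "body": {
  "steps": [
    [[255,0,0,0,0,0,0],[255,0,0,0,0,0,0],[255,0,0,0,0,0,0],[255,0,0,0,0,0,0]]
  ],
  "newtons": 45
}}

```text
t: 11.1
eef_pos: [0.4437, 0.2617, 0.1224]
ee_rot: [-3.122, 0.005, -1.82]
force: [-4.3, 1.6, 6.5]
width: 0.0118
gripper_force: 44.8
```

Emit:
{"method": "jog_arm", "body": {
  "steps": [
    [[255,0,-0.002,-0.1,0,0,0],[255,0,-0.004,-0.2,0,0,0],[255,0,-0.006,-0.32,0,0,0],[255,0,-0.01,-0.48,0,0,0],[255,0,-0.01,-0.54,0,0,0],[255,0,-0.01,-0.54,0,0,0]]
  ]
}}

```text
t: 11.7
eef_pos: [0.4445, 0.2618, 0.2595]
ee_rot: [-3.119, 0.009, -1.819]
force: [0.5, -0.1, -1.7]
width: 0.0121
gripper_force: 44.9
```

```bash
python3 plan.py 'place("narrow",.1,.06,.076,0,5)'
```

```text
target [ 0.6003 -0.2637  0.2519] d [1.884, -1.121, 0.039] w [-0.472, -0.007, 0.108]
frac 0.531 [1.0, -0.595, 0.021] [-0.251, -0.004, 0.058]
```

```bash
python3 plan.py '(np.array([.48,.0,.30]),pick("narrow")[1])'
```

```text
target [0.48 0.   0.3 ] d [0.979, -0.399, -0.162] w [-0.003, 0.004, -0.002]
```

Emit:
{"method": "jog_arm", "body": {
  "steps": [
    [[255,0.15,-0.06,-0.16,0,0,0],[255,0.98,-0.4,-0.16,0,0,0],[255,0.98,-0.4,-0.16,0,0,0],[255,0.98,-0.4,-0.16,0,0,0],[255,0.98,-0.4,-0.16,0,0,0],[255,0.98,-0.4,-0.16,0,0,0],[255,0.98,-0.4,-0.16,0,0,0]]
  ]
}}

```text
t: 12.4
eef_pos: [0.4787, -0.0042, 0.2964]
ee_rot: [-3.123, 0.003, -1.824]
force: [0.1, 0.3, -2.1]
width: 0.0119
gripper_force: 44.9
```

```bash
python3 plan.py 'place("narrow",.1,.06,.076,0,5)'
```

```text
target [ 0.6003 -0.2637  0.2519] d [0.884, -0.727, 0.188] w [-0.467, -0.013, 0.102]
```

Emit:
{"method": "jog_arm", "body": {
  "steps": [
    [[255,0.15,-0.12,0,-0.1,0,0.02],[255,0.3,-0.25,0,-0.2,0,0.04],[255,0.46,-0.38,0,-0.3,0,0.06],[255,0.62,-0.52,0.02,-0.4,0,0.08],[255,0.78,-0.64,0.1,-0.467,-0.013,0.1],[255,0.884,-0.727,0.18,-0.467,-0.013,0.1],[255,0.884,-0.727,0.18,-0.467,-0.013,0.1],[255,0.884,-0.727,0.18,-0.467,-0.013,0.1]]
  ]
}}

```text
t: 13.2
eef_pos: [0.6017, -0.2603, 0.2517]
ee_rot: [2.789, 0.001, -1.9]
force: [0.4, 0.3, 0.3]
width: 0.0118
gripper_force: 45.0
```

```bash
python3 plan.py 'place("narrow",.03,.005)'
```

```text
target [ 0.618  -0.2698  0.1659] d [0.015, -0.188, 0.297] w [-0.107, -0.001, 0.005]
```

Emit:
{"method": "jog_arm", "body": {
  "steps": [
    [[255,0.01,-0.1,0.1,-0.06,0,0.005],[255,0.015,-0.16,0.2,-0.107,0,0.005],[255,0.015,-0.188,0.297,-0.107,0,0.005],[255,0.015,-0.188,0.297,-0.107,0,0.005],[255,0.015,-0.188,0.297,-0.107,0,0.005]]
  ]
}}

```text
t: 13.7
eef_pos: [0.6191, -0.2687, 0.1714]
ee_rot: [2.712, -0.0, -1.9]
force: [1.0, 0.1, -0.5]
width: 0.0118
gripper_force: 45.0
```

```bash
python3 plan.py 'place("narrow",.006,.004)'
```

```text
target [ 0.6093 -0.2668  0.1437] d [0.005, -0.01, 0.117] w [-0.009, -0.002, 0.004]
```

Emit:
{"method": "jog_arm", "body": {
  "steps": [
    [[255,0.005,-0.01,0.04,-0.009,0,0.004],[255,0.005,-0.01,0.07,-0.009,0,0.004],[255,0.005,-0.01,0.1,-0.009,0,0.004],[255,0.005,-0.01,0.114,-0.009,0,0.004],[255,0.005,-0.01,0.114,-0.009,0,0.004],[255,0.005,-0.01,0.114,-0.009,0,0.004]]
  ]
}}

```text
t: 14.3
eef_pos: [0.6093, -0.2679, 0.143]
ee_rot: [2.704, -0.001, -1.905]
force: [-0.3, 0.0, -2.0]
width: 0.0119
gripper_force: 45.0
```

```bash
python3 plan.py 'place("narrow",0,.002)'
```

```text
target [ 0.6086 -0.2665  0.1374] d [-0.004, -0.006, 0.022] w [0.002, -0.001, -0.002]
```

Emit:
{"method": "jog_arm", "body": {
  "steps": [
    [[255,-0.004,-0.003,0.006,0.002,0,-0.002],[255,-0.004,-0.003,0.012,0.002,0,-0.002],[255,-0.004,-0.003,0.018,0.002,0,-0.002],[255,-0.004,-0.003,0.02,0.002,0,-0.002],[255,-0.004,-0.003,0.02,0.002,0,-0.002]]
  ]
}}

```text
t: 14.8
eef_pos: [0.6081, -0.2663, 0.1379]
ee_rot: [2.705, -0.001, -1.904]
force: [0.0, -0.2, -2.0]
width: 0.012
gripper_force: 45.0
```

Emit:
{"method": "jog_arm", "body": {
  "steps": [
    [[255,0,0,0.004,0,0,0],[255,0,0,0.006,0,0,0],[255,0,0,0.006,0,0,0]]
  ]
}}

```text
t: 15.1
eef_pos: [0.6075, -0.2661, 0.1365]
ee_rot: [2.705, -0.0, -1.904]
force: [0.2, -0.4, -2.4]
width: 0.0122
gripper_force: 45.0
```

```bash
python3 plan.py 'place("narrow",0,0)'
```

```text
target [ 0.6103 -0.2671  0.1366] d [0.0, -0.011, -0.005] w [0.0, -0.001, -0.0]
```

Emit:
{"method": "jog_arm", "body": {
  "steps": [
    [[255,0,0,0.003,0,0,0],[255,0,0,0.005,0,0,0],[255,0,0,0.005,0,0,0]]
  ]
}}

```text
t: 15.4
eef_pos: [0.607, -0.266, 0.1354]
ee_rot: [2.705, -0.0, -1.904]
force: [0.2, -0.1, -1.6]
width: 0.012
gripper_force: 45.0
```

```bash
python3 plan.py 'place("narrow",0,0)'; python3 -c "
from station import arm
from h import R
s=arm.get_state();M=R.from_euler('xyz',s['ee_rot']).as_matrix();print(M.T@s['force'],M.T@s['moment'])"
```

```text
target [ 0.6103 -0.2671  0.1366] d [0.0, -0.011, -0.01] w [0.0, -0.001, -0.0]
[-0.00249065 -0.86869552  1.31078171] [ 1.6245425  -0.03098272 -0.01842678]
```

Emit:
{"method": "jog_arm", "body": {
  "steps": [
    [[255,0,0,0.003,0,0,0],[255,0,0,0.005,0,0,0],[255,0,0,0.005,0,0,0]]
  ]
}}

```text
t: 15.7
eef_pos: [0.6069, -0.2659, 0.1349]
ee_rot: [2.706, -0.001, -1.903]
force: [0.9, -0.2, 2.0]
width: 0.0116
gripper_force: 45.0
```

```bash
python3 plan.py 'place("narrow",0,0)'; python3 -c "
from station import arm
from h import R
s=arm.get_state();M=R.from_euler('xyz',s['ee_rot']).as_matrix();print(M.T@s['force'],M.T@s['moment'])"
```

```text
target [ 0.6103 -0.2671  0.1366] d [0.0, -0.01, -0.012] w [-0.001, -0.001, 0.0]
[-0.12389906  0.04771139 -2.21952424] [ 1.36643751 -0.03115713 -0.00716624]
```

Ledge contact. Now move back onto the slope.

Emit:
{"method": "jog_arm", "body": {
  "steps": [
    [[255,0,-0.006,0,0,0,0],[255,0,-0.01,0,0,0,0],[255,0,-0.012,0,0,0,0],[255,0,-0.012,0,0,0,0]]
  ]
}}

```text
t: 16.1
eef_pos: [0.608, -0.2665, 0.1343]
ee_rot: [2.702, -0.001, -1.903]
force: [-3.0, 2.0, 8.0]
width: 0.0116
gripper_force: 44.9
```

```bash
python3 plan.py 'place("narrow",0,0)'; python3 -c "
from station import arm
from h import R
s=arm.get_state();M=R.from_euler('xyz',s['ee_rot']).as_matrix();print(M.T@s['force'],M.T@s['moment'])"
```

```text
target [ 0.6103 -0.2671  0.1366] d [-0.001, -0.005, -0.012] w [0.004, -0.001, 0.0]
[-0.90028782  6.58857595 -5.74865975] [-1.61345228e+00 -4.70507218e-01 -1.52947056e-03]
```

Both contacts are made, with the same signature as the wide one. Release and withdraw.

Emit:
{"method": "jog_arm", "body": {
  "steps": [
    [[200,0,0.002,0,0,0,0],[180,0,0.002,0,0,0,0],[120,0,0.002,0,0,0,0],[120,0,0.002,0,0,0,0],[120,0,0,-0.1,0,0,0],[120,0,0,-0.25,0,0,0],[120,0,0,-0.4,0,0,0],[120,0,0,-0.5,0,0,0]]
  ]
}}

```text
t: 16.9
eef_pos: [0.6602, -0.2845, 0.2489]
ee_rot: [2.708, -0.001, -1.904]
force: [-0.1, -0.5, -0.6]
width: 0.0464
gripper_force: 0.0
```

```bash
python3 plan.py '(np.array([.42,-.46,.32]),pick("narrow")[1])'
```

```text
target [ 0.42 -0.46  0.32] d [0.978, 0.735, 0.028] w [0.577, 0.015, -0.109]
```

Emit:
{"method": "jog_arm", "body": {
  "steps": [
    [[120,0,0,-0.15,0,0,0],[120,0.2,0.1,-0.2,0.1,0,0],[120,0.98,0.73,0,0.5,0,0],[120,0.98,0.73,0,0.5,0,0],[120,0.98,0.73,0,0.5,0,0],[120,0.98,0.73,0,0.5,0,0],[120,0.98,0.73,0,0.5,0,0],[120,0.98,0.73,0,0.5,0,0]]
  ]
}}

```text
t: 17.7
eef_pos: [0.4191, -0.4631, 0.3254]
ee_rot: [3.1, -0.001, -1.906]
force: [0.1, -0.3, 0.3]
width: 0.0461
gripper_force: 0.0
```

```bash
cat > fin.py <<'E'
import cv2
from plan import *
from station import vision
ims=[]
for cam,b in(("side",(225,90,180,170)),("top",(285,110,240,145))):
    im=vision.grab_frame(cam)["color"][:,:,::-1];x,y,w,h=b;k=570/h if cam=="side" else 2
    k=2.35 if cam=="side" else 1.55
    im=cv2.resize(im[y:y+h,x:x+w],None,fx=k,fy=k,interpolation=cv2.INTER_CUBIC) if 0 else cv2.resize(im[y:y+h,x:x+w],None,fx=2.2 if cam=="side" else 1.65,fy=2.2 if cam=="side" else 1.65,interpolation=cv2.INTER_CUBIC)
    k=2.2 if cam=="side" else 1.65
    for n,hw in(("wide",.07),("narrow",.04)):
        p,M=place(n);A=np.c_[M[:,1],-M[:,0],-M[:,2]];c=p-.019*M[:,2]-.076*A[:,2]
        L=np.array([[-.006,j*hw,.06] for j in(1,-1)]+[[-.006,j*.025,.09] for j in(1,-1)])@A.T+c
        for q in proj(cam,L):cv2.circle(im,tuple(((q-[x,y]+.5)*k-.5).astype(int)),2,(0,0,255),1)
    ims.append(cv2.copyMakeBorder(im,0,max(0,374-im.shape[0]),0,0,cv2.BORDER_CONSTANT))
cv2.imwrite("pics/fin.png",np.hstack(ims)[:600,:800])
E
python3 fin.py
```

```text
(no output)
```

View pics/fin.png

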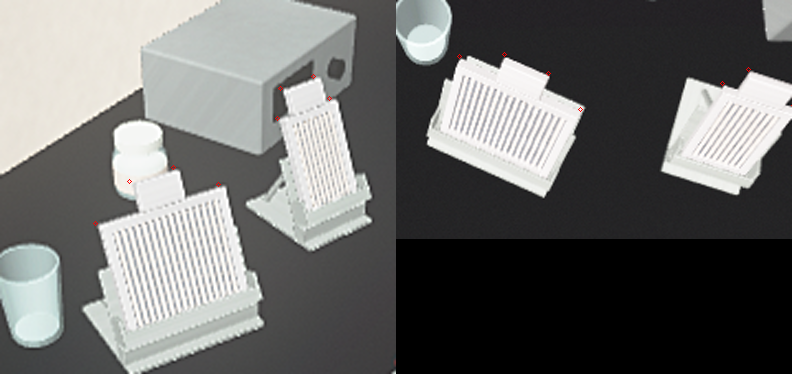

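The final picture shows both cassettes with their bottom edges behind the lips, between the cheeks and leaning back, tabs up. The wide one is at about (175,255) and the narrow one at about (320,150). Nothing else visible in this view has moved, and the arm is clear.

```bash
python3 -c "
from station import arm
print(arm.job_done())"
```

```text
the job is handed in; nothing more can be done
None
```

The wide and narrow cassettes are standing on their matching stands, tabs up, released and leaning back against the slopes, and the job was handed in after about 18 s of robot time.

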